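# Load a copper sample bar through the sprung flap of the alloy tester

## Task

Take the emery buff stick lying on the bench and, with its end, push the little copper bar along the tester's loading deck and in through the red sprung flap until you feel it come up against the sprung stop hidden inside; keep it pressed there for about half a second, with roughly 5 N and always less than 14 N, because the stop carries the sensor. Then draw the stick out so that the flap swings shut with the bar left inside, and lay the stick flat on the bench again, clear of the tester. Never touch the bar with the fingers, and leave the other things where they are.

Things in the scene. Friction and masses are not known exactly. Their poses are not given: they have to be found in the camera images.
- tester: Fixed bench alloy tester, level on the dark slate: white-topped grey housing 140 mm deep, 84 mm wide, 62 mm high, with a loading deck before it. Origin: on its centre line, in the plane of the shut flap, on its underside, 26 mm above the bench; x points into the tester (the pushing direction), y to its left, z up. The housing runs from x = 0 to 140 mm.
- deck (a point): Middle of the front edge of the flat aluminium deck's top (axes as the tester's), 115 mm before the flap; the deck is 84 mm wide, its top 6 mm above the tester's origin, and runs level on into the channel.
- mouth (a point): Foot of the mouth, on the deck in the plane of the shut flap (axes as the tester's). Mouth and the straight channel behind it are 30 mm wide, 19 mm high. Two black flared cheeks, 10 mm high, reach 21 mm out before the mouth, where they stand 45 mm apart; keep the fingers before them.
- flap (a joint): Red flap that shuts the mouth: 17 mm long, on a level axle 19 mm above the deck. 0 = shut (hanging straight down), grows to 1.45 rad as it swings inward and up. A light spring shuts it; pushing bar and stick under it takes about 1 to 4 N; its slippery lower edge slides on top of them. It can shut only when the whole bar is well behind it.
- stop: Mounting of the hidden stop inside the tester, 132 mm behind the flap, 9 mm above the deck (axes as the tester's). It carries a pad that fills the channel; the pad's face stands 85 to 115 mm behind the flap, set differently each time, neither seen nor measured. The pad gives along x: 1.8 N per mm, 13 mm of travel to its hard end.
- bar: Copper bar, 12 x 55 x 8 mm, about 45 g, lying flat on the deck before the flap. Origin: centre of its underside; its long side is its own y, z up.
- stick: Flat emery buff stick, 22 x 210 x 8.5 mm, half wood, half black, about 35 g, square ends, either end will do; lies flat on the bench. Origin: centre of its underside; its long side is its own y, z up.
- flux_bowl: Small cream bowl, 57 mm across, 24 mm high; leave it alone. Origin: centre of its underside.
- purple_bowl: Small dark purple bowl, 67 mm across, 20 mm high; leave it alone. Origin: centre of its underside.
- beeswax: Brown cake of beeswax, 30 x 40 x 15 mm; leave it alone. Origin: centre of its underside.
- tape: Roll of masking tape lying flat, 86 mm across, 19 mm high; leave it alone. Origin: centre of its underside.

How it is judged:
On the way:
1. the bar, inside the tester, is pressed against the sprung stop by the stick with more than 3 N for 0.2 s (contact force between bar and stop above 3 N and contact force between stick and bar above 2 N and x of bar in the frame of tester above 0.05 m), for 0.2 s.
At the end, for the whole second after the job is handed in: The bar lies on the channel floor inside the tester, its centre 45 to 100 mm behind the flap; the flap is shut (within 0.08 rad); the stick lies flat (within 0.12 rad) and at rest on the bench or slate, its underside less than 30 mm above the bench top, not touching the tester (x of bar in the frame of tester between 0.045 and 0.1 m and z of bar in the frame of tester below 0.012 m and value of joint flap below 0.08 rad and linear speed of each of bar, stick below 0.01 m/s and height (world z) of stick below 0.03 m and angle between stick's own z axis and vertical below 0.12 rad and contact force between stick and tester below 0.1 N).
It fails at once if the bar presses the stop with more than 14 N (contact force between bar and stop above 14 N).
It fails at once if the fingers touch the bar (contact force between the fingers and bar above 0.5 N).
It fails at once if a bystander is moved more than 20 mm (distance of any of flux_bowl, purple_bowl, beeswax, tape from where it was at the start of the episode above 0.02 m).
It also fails if it takes over 64 s, if anything falls off the work surface, if the arm or the gripper's body presses on something with over 40 N, if the wrist force passes 120 N, or if a joint passes its speed limit or range.

## Robot

A 7-joint arm with a two-finger parallel gripper is mounted at the origin on a cart in front of the work surface, level with it; the furniture and walls round the work are solid. World frame = base frame: x ahead of the robot, y to its left, z up, the work surface at z = 0. Lengths are in m, angles in rad, forces in N, time in s.
With the tool pointing down it reaches from about 0.425 to 0.875 m from the base axis. Payload 9.9 kg.
Tool frame: the origin (TCP) lies at the very end of the fingers, on their centre line; the grasp point (between the pads) lies robot.hold_point_z behind it (robot.hold_point_z is the distance from the TCP to the grasp point, in m); z points along the fingers, y is the line along which they close (so a half turn about z gives the same grasp; the last joint's range is limited). The gripper opens to 85 mm and grips with 20 to 120 N. Pads are 22 mm wide; open, the fingers measure 114 mm over their backs; the gripper's body (76 mm by 85 mm) begins 54 mm behind the grasp point. The pads swing forward as they close: fully open they stand 13 mm farther back than shut.
Start: joints at [-1.203, 0.576, 0.025, 1.437, -0.015, 1.129, -0.057], TCP at [0.295, 0.607, 0.2] pointing down, gripper open.
Joint ranges: [-2.76, 2.76], [-0.34, 2.15], [-1.52, 1.57], [0.19, 2.46], [-1.09, 4.23], [0.17, 1.99], [-2.82, 2.82]. Speed limits (rad/s): [2.22, 2.22, 3.01, 3.01, 3.14, 3.14, 3.14].

## Interface

Orientations are given as a rotation vector (axis times angle).
In Python, from plant import robot gives the robot as it stands. The module is installed in compiled form; this text tells all that it offers.
- The arm moves only by the tool jog_arm, never from a script. Its arguments are lists of equal length, an entry for each row: "rotation": the turn, a rotation vector about the world's x, y, z in rad, a list of three; "offset": the shift along the world's x, y, z in m, a list of three; "fingers": the opening, from -1 (shut) to 1 (fully open). In form: {"rotation": [[rx, ry, rz], ...], "offset": [[tx, ty, tz], ...], "fingers": [fingers, ...]}. A call has 1 to 12 rows; each row is the pose to reach, as a shift and turn from the pose commanded when the call began; what a row does not reach only later rows make up. A row lasts 1/10 s, in which the tool goes at most 50 mm and 8.59 degrees, less where a joint would pass 70% of its speed; a pose out of reach is approached as far as the arm can. A call with a gripper value outside its range is refused whole. The fingers move at their own pace and stop on an object; "grip_force" is the grip in N (left out, the last holds). Time passes only in rows, so rows that repeat a pose let the fingers close. It gives the time, the measured TCP pose, the force, the opening and the grip force at its end, in the units of the state.
- robot.state(): the state, without advancing time (a new reading comes with each control period).
- robot.camera(name): name is "side" or "top" or "wrist"; returns (picture, depth): 420x560x3 uint8, red, green, blue; 420x560 float32, m along the optical axis (not along the pixel's ray), 0 where there is no reading.
- robot.camera_info(name): a dict with "intrinsics" (3x3 intrinsics, pixels), "R" (3x3) and "t" (3): a world point X has camera coordinates R X + t. Camera axes: x right, y down, z forward; pixel columns grow to the right and rows downward; lengths in m; the calibration is good to about 2 mm. A picture is of the moment at which its call begins: read the wrist's pose just before it. camera_info takes no time and is no camera call; for the wrist camera it gives the pose at the moment of the call.
- robot.close_job(): hands the job in; it is judged then, once.
The state is a dict: "time_s": time; "joints": joint angles; "qvel": joint speeds; "joint_efforts": joint torques, N m; "eef_pos": TCP position; "tool_rot": TCP orientation; "ft_force": force on the tool from outside, world axes, zero at the start; "wrist_torque": the same for the moment, N m; "opening": finger opening in m; "grasp_force": force on a finger pad.
Only numpy, scipy, OpenCV 4.12 (cv2) and the standard library are available. Lean on these libraries where they do the work, as an engineer would, in place of code of your own. Each camera call takes 0.05 s, during which the arm holds its last target. There are 200 camera calls.

## Working session

There is one attempt and no reset: what is moved stays moved. The work goes in short steps, Python scripts to look and compute and a tool call to move; the robot and the scene stay as the last step left them, time stands still between calls to the robot, and variables do not carry over. Pictures are saved under pics/ and viewed, at most 11 in all, crops included, and the job is handed in when it is done.

Besides the shell and the picture viewer there is one more tool, called after "Emit:" as name(argument=value, ...) on one line, values as JSON. jog_arm: Moves the arm, as the interface text tells. Its arguments: {"type":"object","properties":{"rotation":{"type":"array"},"offset":{"type":"array"},"fingers":{"type":"array"},"grip_force":{"type":"number"}},"required":["rotation","offset","fingers"]}

```bash
mkdir -p pics
python3 - <<'E'
from plant import robot
import cv2,numpy as np
s=robot.state();print(s['eef_pos'],s['tool_rot'],s['opening'],robot.hold_point_z,s['time_s'])
for n in('top','side'):
    im,d=robot.camera(n);cv2.imwrite(f'pics/{n}0.png',im[:,:,::-1]);np.savez(f'{n}0.npz',im=im,d=d,**robot.camera_info(n))
    i=robot.camera_info(n);print(i)
E
```

```text
[0.29446186 0.60682449 0.1992333 ] [-7.03570486e-01 -3.06146628e+00  2.54938605e-03] 0.08546266334563224 0.0187 0.0
{'intrinsics': array([[542.85191301,   0.        , 285.12324807],
       [  0.        , 542.85191301, 215.22924684],
       [  0.        ,   0.        ,   1.        ]]), 'R': array([[ 0.03443044, -0.9993954 ,  0.00483621],
       [-0.97815633, -0.03469053, -0.20495552],
       [ 0.20499937,  0.00232614, -0.97875934]]), 't': array([0.03775346, 0.62139595, 0.94227015])}
{'intrinsics': array([[442.84095902,   0.        , 285.34824023],
       [  0.        , 442.84095902, 215.90977288],
       [  0.        ,   0.        ,   1.        ]]), 'R': array([[ 0.95049066, -0.31070922, -0.00522417],
       [-0.21310133, -0.63947831, -0.73868486],
       [ 0.22617545,  0.70322633, -0.67403071]]), 't': array([-0.55753854,  0.19122578,  0.73113213])}
```

View pics/top0.png

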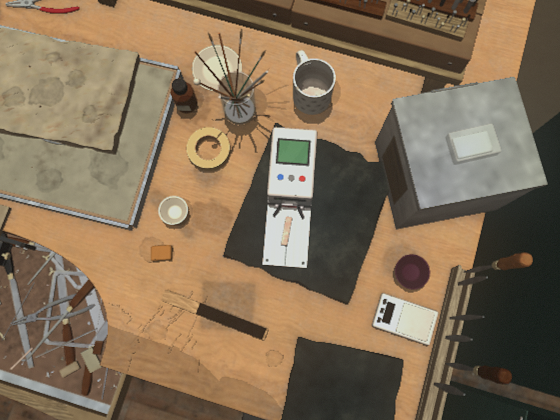

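View pics/side0.png

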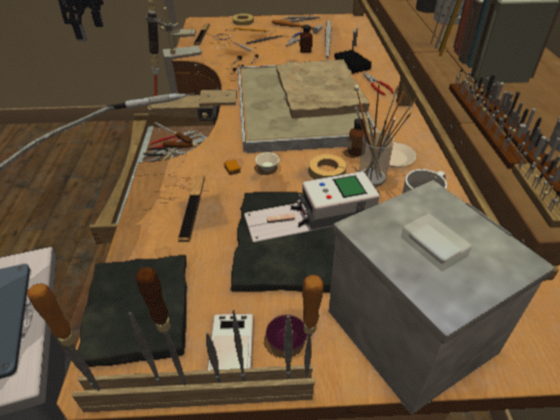

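The top view shows the tester at about (290,195) with its deck facing image-down and the bar at (287,231). The stick runs from about (170,297) to (267,332), with its black half on the right. The side view confirms this layout.

Run:
```python
import cv2,numpy as np
im=cv2.imread('pics/top0.png')
a=cv2.resize(im[190:275,250:330],None,fx=6,fy=6,interpolation=cv2.INTER_CUBIC)
b=cv2.resize(im[285:345,150:280],None,fx=5,fy=5,interpolation=cv2.INTER_CUBIC)
c=np.zeros((600,800,3),np.uint8)
a=cv2.resize(im[190:275,255:320],None,fx=5,fy=5,interpolation=cv2.INTER_CUBIC)  #325x425
b=cv2.resize(im[285:345,155:275],None,fx=3.9,fy=3.9,interpolation=cv2.INTER_CUBIC)
c[:425,:325]=a; c[:b.shape[0],330:330+b.shape[1]]=b
d=cv2.resize(im[120:200,260:325],None,fx=4,fy=4,interpolation=cv2.INTER_CUBIC);c[240:240+d.shape[0],330:330+d.shape[1]]=d
cv2.imwrite('pics/crop1.png',c)
```

```text
(no output)
```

View pics/crop1.png

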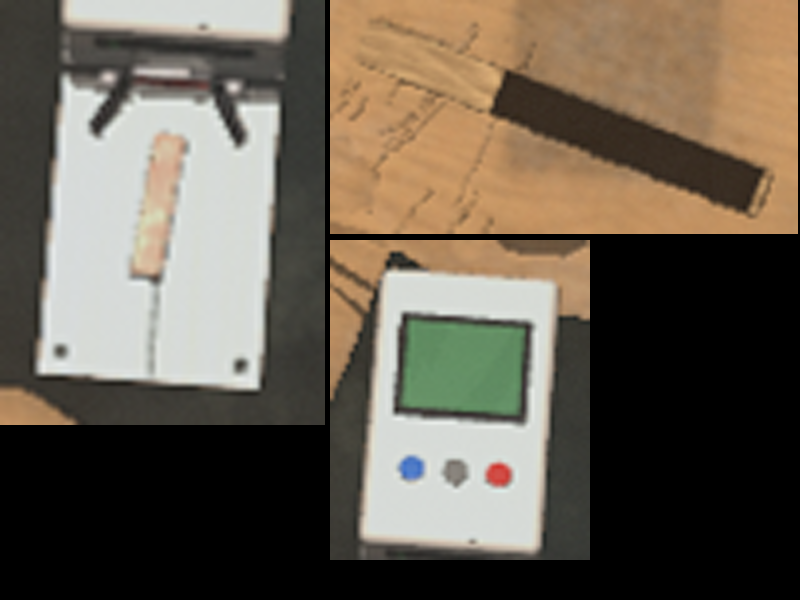

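The crop shows the bar's long axis roughly along the pushing direction, centred at about (287,231) and tilted a few degrees. The deck's front edge runs from (262,265) to (307,268), and the stick's black end is at about (267,330). Next I'll measure these in world coordinates.

```bash
cat > h.py <<'E'
import numpy as np,cv2
def ray(ci,uv,z):
    uv=np.atleast_2d(np.asarray(uv,float)); K,R,t=ci['intrinsics'],ci['R'],ci['t']
    d=(R.T@np.linalg.inv(K)@np.c_[uv,np.ones(len(uv))].T).T; c=-R.T@t
    return c+d*((z-c[2])/d[:,2])[:,None]
def rect(ci,mask,z,name=''):
    cs,_=cv2.findContours(mask.astype(np.uint8),cv2.RETR_EXTERNAL,cv2.CHAIN_APPROX_NONE)
    c=max(cs,key=cv2.contourArea)[:,0,:]
    P=ray(ci,c,z)[:,:2]*1000
    (cx,cy),(w,h),a=cv2.minAreaRect(P.astype(np.float32))
    if w<h: a+=90;w,h=h,w
    print(name,'c',round(cx,1),round(cy,1),'size',round(w,1),round(h,1),'ang',round((a+90)%180-90,2))
    return cx,cy,w,h,a
E
python3 - <<'E'
from h import *
z=np.load('top0.npz');im=z['im'].astype(int);d=z['d']
def win(m,x0,x1,y0,y1):
    o=np.zeros_like(m);o[y0:y1,x0:x1]=m[y0:y1,x0:x1];return o
r,g,b=im[...,0],im[...,1],im[...,2]
rect(z,win((r-b>35)&(r>150),280,295,212,250),.040,'bar')
rect(z,win((r+g+b)>480,255,320,218,275),.032,'deckfront')
rect(z,win((r+g+b)>480,255,320,124,199),.088,'housing')
rect(z,win((r+g+b)<200,190,272,298,345),.0085,'black')
hsv=cv2.cvtColor(z['im'],cv2.COLOR_RGB2HSV)
# hand-picked stick corners from crop (origin 155,285 scale 3.9, offset 330)
pk=np.array([[506,70],[491,113],[772,172],[757,214],[372,17],[358,62]],float)
print((ray(z,np.c_[155+(pk[:,0]-330)/3.9,285+pk[:,1]/3.9],.0085)*1000).round(1))
pk=np.array([[37,374],[260,388],[62,85],[281,100],[130,84],[212,90],[97,133],[240,144]],float)
print((ray(z,np.c_[255+pk[:,0]/5,190+pk[:,1]/5],.032)*1000).round(1))
# depth of points
for n,(u,v) in dict(deck=(275,255),slate=(250,230),bench=(180,280),house=(290,180),stick=(225,318),slate2=(320,280)).items():
    K=z['intrinsics'];p=z['R'].T@(d[v,u]*np.linalg.inv(K)@[u,v,1]-z['t']);print(n,(p*1000).round(1))
E
```

```text
bar c 595.5 56.4 size 53.6 11.3 ang -7.84
deckfront c 576.8 55.5 size 95.0 82.9 ang -2.29
housing c 716.8 50.0 size 132.0 81.1 ang -2.39
black c 425.1 155.4 size 133.0 22.5 ang 71.35
[[456.1 214.6   8.5]
 [435.3 220.5   8.5]
 [412.1  83.5   8.5]
 [392.2  89.9   8.5]
 [479.3 281.6   8.5]
 [457.4 286.6   8.5]]
[[529.9  98.9  32. ]
 [527.5  15.   32. ]
 [641.4  94.1  32. ]
 [638.5   9.8  32. ]
 [642.7  68.   32. ]
 [641.5  36.4  32. ]
 [623.1  79.9  32. ]
 [620.7  25.1  32. ]]
deck [549.2  76.   31.9]
slate [597.6 126.2  19.6]
bench [499.1 258.5  -5.3]
house [680.1  52.7  91.3]
stick [429.8 166.2   6. ]
slate2 [506.  -10.5  22.8]
```

Emit:
jog_arm(rotation=[[0,0,-0.12],[0,0,-0.24],[0,0,-0.36],[0,0,-0.48],[0,0,-0.6],[0,0,-0.72],[0,0,-0.84],[0,0,-0.96],[0,0,-1.08],[0,0,-1.2],[0,0,-1.32],[0,0,-1.444]], offset=[[0.011,-0.036,0],[0.023,-0.073,0],[0.034,-0.109,0],[0.045,-0.146,0],[0.056,-0.182,0],[0.068,-0.218,0],[0.079,-0.255,0],[0.09,-0.291,0],[0.102,-0.328,0],[0.113,-0.364,-0.02],[0.124,-0.4,-0.04],[0.1355,-0.437,-0.06]], fingers=[1,1,1,1,1,1,1,1,1,1,1,1])

```text
time_s: 1.3
eef_pos: [0.4303, 0.169, 0.1396]
tool_rot: [2.555, 1.827, 0.001]
ft_force: [0.8, 1.1, -0.5]
opening: 0.0852
grasp_force: 0.0
```

Emit:
jog_arm(rotation=[[0,0,0],[0,0,0],[0,0,0]], offset=[[0,0,0],[0,0,0],[0,0,0]], fingers=[0,0,0])

```text
time_s: 1.6
eef_pos: [0.4301, 0.1714, 0.1403]
tool_rot: [-2.549, -1.835, -0.001]
ft_force: [-0.5, 0.4, 0.4]
opening: 0.0441
grasp_force: 0.0
```

Run:
```python
from plant import robot
from h import *
s=robot.state();print(s['eef_pos'],s['tool_rot'],s['opening'],s['time_s'],s['joints'],s['ft_force'])
ci=robot.camera_info('wrist');im,d=robot.camera('wrist');cv2.imwrite('pics/w1.png',im[:,:,::-1]);np.savez('w1.npz',im=im,d=d,**ci)
print(ci)
```

```text
[0.43014985 0.17137958 0.14028023] [-2.54915069e+00 -1.83540663e+00 -5.69696453e-04] 0.04411007465883753 1.6 [-0.80129412  0.36943776  0.43873575  2.06842465 -0.22802098  0.74881807
 -0.54322746] [-0.52797938  0.44676683  0.37198789]
{'intrinsics': array([[366.30655484,   0.        , 271.218786  ],
       [  0.        , 366.30655484, 206.33483574],
       [  0.        ,   0.        ,   1.        ]]), 'R': array([[ 9.48539139e-01, -3.16659588e-01,  4.54194236e-04],
       [-2.99493192e-01, -8.96650302e-01,  3.26070644e-01],
       [-1.02846142e-01, -3.09426796e-01, -9.45345296e-01]]), 't': array([-0.3545466 ,  0.25945015,  0.42196585])}
```

View pics/w1.png

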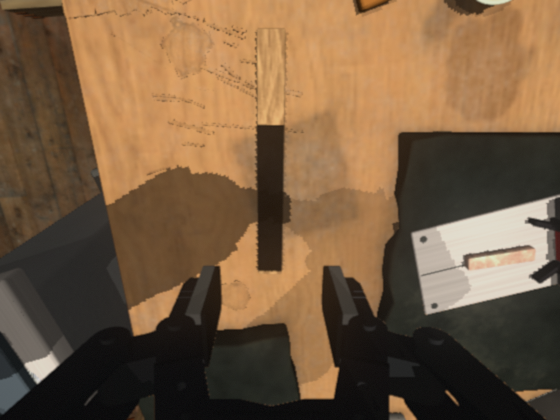

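The wrist view shows the stick upright in the image: wood end at about (271,28), colour change at about (271,125), black end at about (270,270). The deck and bar are at the right, around (500,258).

Run:
```python
from h import *
z=np.load('w1.npz')
uv=[[257,28],[285,28],[258,270],[283,270],[258,125],[284,125]]
P=ray(z,uv,.0085)*1000;print(P.round(1))
a=(P[0]+P[1])/2;b=(P[2]+P[3])/2;print('wood',a,'black',b,'len',np.linalg.norm(a-b),'ang',np.degrees(np.arctan2(*(a-b)[[1,0]])))
u=(b-a)/np.linalg.norm(b-a);print('grasp',a+120*u,'centre',(a+b)/2)
print((ray(z,[[412,234],[428,314],[502,258]],[.032,.032,.04])*1000).round(1) if 0 else (ray(z,[[412,234],[428,314]],.032)*1000).round(1))
```

```text
[[459.1 289.6   8.5]
 [479.2 282.9   8.5]
 [392.3  94.7   8.5]
 [414.6  87.2   8.5]
 [436.2 221.2   8.5]
 [456.4 214.4   8.5]]
wood [469.15089711 286.20829211   8.5       ] black [403.43099217  90.95803822   8.5       ] len 206.01399842308945 ang 71.39711769098753
grasp [430.87005866 172.47800851   8.5       ] centre [436.29094464 188.58316517   8.5       ]
[[530.8  97.9  32. ]
 [528.9  15.3  32. ]]
```

Emit:
jog_arm(rotation=[[0,0,0],[0,0,0],[0,0,0],[0,0,0],[0,0,0],[0,0,0],[0,0,0]], offset=[[0,0.001,-0.03],[0,0.001,-0.06],[0,0.001,-0.09],[0,0.001,-0.115],[0,0.001,-0.13],[0,0.001,-0.138],[0,0.001,-0.138]], fingers=[0,0,0,0,0,0,0])

```text
time_s: 2.35
eef_pos: [0.4299, 0.172, 0.0016]
tool_rot: [-2.55, -1.834, 0.001]
ft_force: [0.4, -0.1, 1.1]
opening: 0.0424
grasp_force: 0.0
```

Emit:
jog_arm(rotation=[[0,0,0],[0,0,0],[0,0,0],[0,0,0],[0,0,0],[0,0,0]], offset=[[0,0,0],[0,0,0],[0,0,0],[0,0,0],[0,0,0],[0,0,0]], fingers=[-0.3,-0.45,-0.6,-0.8,-1,-1], grip_force=50)

```text
time_s: 2.95
eef_pos: [0.4303, 0.1713, 0.0022]
tool_rot: [2.552, 1.833, 0.0]
ft_force: [0.2, 0.1, -0.1]
opening: -0.0001
grasp_force: 0.0
```

Run:
```python
from plant import robot
from h import *
s=robot.state();print(s['eef_pos'],s['opening'],s['grasp_force'],s['ft_force'])
ci=robot.camera_info('wrist');im,d=robot.camera('wrist')
c2=robot.camera_info('top');i2,d2=robot.camera('top');np.savez('top1.npz',im=i2,d=d2,**c2)
o=np.hstack([cv2.resize(im,(400,300)),cv2.resize(i2[230:350,150:310],(400,300))]);cv2.imwrite('pics/w2.png',o[:,:,::-1]);np.savez('w2.npz',im=im,d=d,**ci)
```

```text
[0.43025781 0.17132274 0.00222217] -7.971543027440846e-05 0.0 [ 0.19293886  0.07732149 -0.07228737]
```

View pics/w2.png

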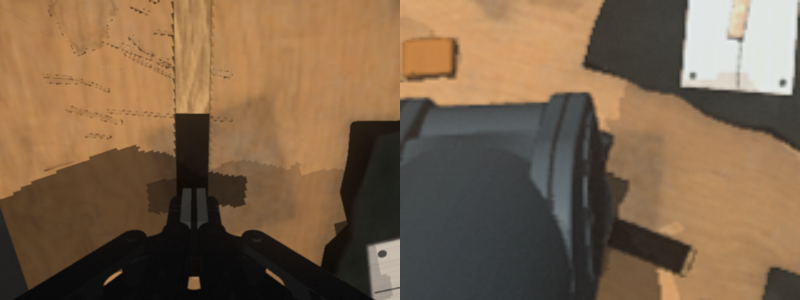

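The left panel (wrist) shows the fingers shut at about (195,205) over the stick, which hasn't moved. The right panel (top) shows the stick's black end still in place. I'll check fingertip height from depth.

Run:
```python
from h import *
z=np.load('w2.npz');K=z['intrinsics'];d=z['d']
for v in range(150,330,12):
    r=[]
    for u in (258,262,271,283,290):
        p=z['R'].T@(d[v,u]*np.linalg.inv(K)@[u,v,1]-z['t'])*1000;r.append(str(p.round(0).astype(int)) if d[v,u]>0 else '-')
    print(v,*r)
```

```text
150 [442 224   9] [444 223   8] [448 222   9] [453 220   8] [456 219  10]
162 [440 219   9] [442 218  10] [446 217   8] [451 215  10] [455 214   8]
174 [439 213   9] [440 213  10] [444 212  10] [450 210  10] [453 209   9]
186 [436 207   8] [439 207  10] [443 206  10] [448 204   9] [451 203  10]
198 [435 202   8] [436 202   9] [441 200  10] [446 198   8] [449 197   9]
210 [433 197  10] [435 196  10] [439 195  10] [444 193  10] [447 192  10]
222 [431 191  10] [432 190   9] [437 189  10] [442 187  10] [445 185   8]
234 [429 185  10] [430 184  10] [435 183  10] [440 181   9] [444 179   9]
246 [427 179  10] [428 178  10] [433 177  10] [438 174   9] [441 172   8]
258 [424 172  10] [426 172  10] [430 170  10] [436 168   9] [440 167  10]
270 [429 183  43] [431 183  44] [434 181  43] [439 180  44] [437 160   9]
282 [429 183  53] [431 182  52] - [439 181  54] [441 176  48]
294 [430 183  62] [431 183  62] [434 181  61] [438 180  61] [440 175  55]
306 [430 183  69] [431 183  69] [434 182  70] [438 180  68] [440 180  69]
318 - [432 183  76] [433 179  71] [438 181  77] [440 181  77]
```

The depth readings put the fingertips at about 40 mm, not the 2 mm reported, so the TCP reading seems to be about 37 mm low. I'll open and lower in steps, watching force and depth.

Emit:
jog_arm(rotation=[[0,0,0],[0,0,0],[0,0,0],[0,0,0],[0,0,0],[0,0,0],[0,0,0]], offset=[[0,0,0],[0,0,0],[0,0,0],[0,0,-0.005],[0,0,-0.01],[0,0,-0.015],[0,0,-0.015]], fingers=[0,0,0,0,0,0,0])

```text
time_s: 3.75
eef_pos: [0.4297, 0.1711, -0.0137]
tool_rot: [-2.551, -1.832, 0.002]
ft_force: [-0.3, -0.4, 0.1]
opening: 0.0427
grasp_force: 0.0
```

```bash
cat > dep.py <<'E'
from plant import robot
from h import *
s=robot.state();print(s['eef_pos'],s['tool_rot'],s['opening'],s['ft_force'],s['time_s'])
ci=robot.camera_info('wrist');im,d=robot.camera('wrist');np.savez('w3.npz',im=im,d=d,**ci);cv2.imwrite('pics/w3.png',im[:,:,::-1])
K=ci['intrinsics'];v,u=np.mgrid[0:420,0:560]
X=((np.stack([u,v,np.ones_like(u)],-1)@np.linalg.inv(K).T*d[...,None]-ci['t'])@ci['R'])*1000
np.save('X.npy',X)
t=s['eef_pos']*1000
az=-18.6*np.pi/180; from scipy.spatial.transform import Rotation as Ro
yax=Ro.from_rotvec(s['tool_rot']).as_matrix()[:2,1]
r=X[...,:2]-t[:2]; lat=r@yax; fwd=np.abs(r@[-yax[1],yax[0]])
for lo,hi in((-60,0),(0,60)):
    m=(d>0)&(lat>lo)&(lat<hi)&(fwd<16)&(X[...,2]>15+0*t[2])
    if m.any():
        q=X[m];print('finger side',lo,'n',m.sum(),'minz',np.percentile(q[:,2],[0,1,5]).round(1),'lat',np.percentile(lat[m],[1,50,99]).round(1))
E
python3 dep.py
```

```text
[ 0.4297198   0.17105541 -0.01374258] [-2.55141504e+00 -1.83247964e+00  2.10398691e-03] 0.04268555765352849 [-0.32352763 -0.37508509  0.14862864] 3.75
finger side -60 n 14702 minz [19.4 26.3 36.7] lat [-58.4 -41.   -2.2]
finger side 0 n 14637 minz [19.4 26.2 36.4] lat [ 2.3 42.3 59. ]
```

Emit:
jog_arm(rotation=[[0,0,0],[0,0,0],[0,0,0],[0,0,0]], offset=[[0,0,-0.004],[0,0,-0.008],[0,0,-0.012],[0,0,-0.012]], fingers=[0,0,0,0])

```text
time_s: 4.2
eef_pos: [0.4299, 0.1712, -0.0254]
tool_rot: [-2.551, -1.833, 0.001]
ft_force: [-0.9, 0.0, -0.1]
opening: 0.0432
grasp_force: 0.0
```

```bash
sed -i 's/>15+0\*t\[2\]/>12/' dep.py; python3 dep.py
python3 - <<'E'
import numpy as np
X=np.load('X.npy')
for u in (205,210,215,220,225,230,235,240):
    print(u,[tuple(X[v,u].round(0).astype(int)) for v in range(236,290,6)])
E
```

```text
[ 0.42988901  0.17117097 -0.02544876] [-2.55140779e+00 -1.83263542e+00  1.24747752e-03] 0.04323644742626809 [-0.91597601  0.02910573 -0.13329568] 4.2
finger side -60 n 14662 minz [12.  15.8 25.9] lat [-58.4 -41.   -2.1]
finger side 0 n 14594 minz [12.  16.  25.8] lat [ 2.4 42.4 59. ]
205 [(np.int64(409), np.int64(198), np.int64(0)), (np.int64(408), np.int64(196), np.int64(1)), (np.int64(407), np.int64(193), np.int64(0)), (np.int64(405), np.int64(190), np.int64(-1)), (np.int64(405), np.int64(187), np.int64(0)), (np.int64(408), np.int64(190), np.int64(13)), (np.int64(409), np.int64(190), np.int64(18)), (np.int64(410), np.int64(190), np.int64(23)), (np.int64(410), np.int64(189), np.int64(27))]
210 [(np.int64(411), np.int64(198), np.int64(0)), (np.int64(410), np.int64(195), np.int64(0)), (np.int64(409), np.int64(192), np.int64(0)), (np.int64(407), np.int64(189), np.int64(-1)), (np.int64(407), np.int64(187), np.int64(1)), (np.int64(410), np.int64(189), np.int64(12)), (np.int64(411), np.int64(189), np.int64(18)), (np.int64(411), np.int64(189), np.int64(22)), (np.int64(412), np.int64(189), 
[... 1788 characters left out ...]
9), np.int64(1)), (np.int64(418), np.int64(185), np.int64(-1)), (np.int64(417), np.int64(183), np.int64(0)), (np.int64(416), np.int64(180), np.int64(0)), (np.int64(415), np.int64(177), np.int64(0)), (np.int64(414), np.int64(174), np.int64(-1)), (np.int64(413), np.int64(171), np.int64(-1))]
240 [(np.int64(424), np.int64(194), np.int64(1)), (np.int64(423), np.int64(191), np.int64(1)), (np.int64(422), np.int64(188), np.int64(1)), (np.int64(420), np.int64(185), np.int64(0)), (np.int64(420), np.int64(183), np.int64(1)), (np.int64(418), np.int64(179), np.int64(0)), (np.int64(417), np.int64(176), np.int64(0)), (np.int64(416), np.int64(174), np.int64(0)), (np.int64(415), np.int64(170), np.int64(0))]
```

View pics/w3.png

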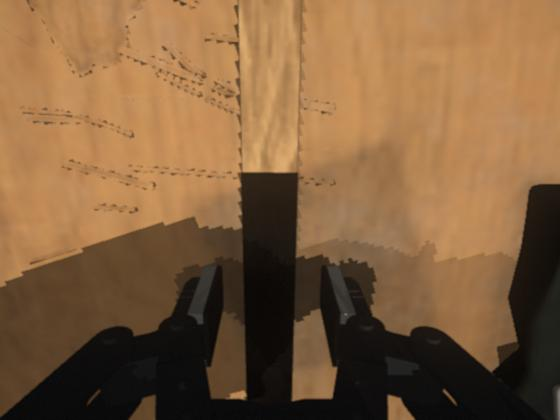

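The wrist view shows the fingers straddling the black half, left pad at about (212,300) and right pad at about (340,300), with the tips roughly 10–12 mm above the bench. I'll lower slightly and close.

Emit:
jog_arm(rotation=[[0,0,0],[0,0,0],[0,0,0],[0,0,0],[0,0,0],[0,0,0],[0,0,0],[0,0,0],[0,0,0]], offset=[[0,0,-0.003],[0,0,-0.006],[0,0,-0.006],[0,0,-0.006],[0,0,-0.006],[0,0,-0.006],[0,0,-0.006],[0,0,-0.006],[0,0,-0.006]], fingers=[0,0,0,-0.2,-0.35,-0.5,-0.7,-1,-1], grip_force=50)

```text
time_s: 5.15
eef_pos: [0.4302, 0.1713, -0.0306]
tool_rot: [-2.552, -1.833, -0.001]
ft_force: [-1.2, -0.8, 6.3]
opening: 0.0203
grasp_force: 49.0
```

```bash
python3 dep.py;  python3 - <<'E'
import numpy as np
X=np.load('X.npy')
for u in (228,232,236,240,244,248): print(u,[X[v,u].round(0).astype(int).tolist() for v in range(254,290,5)])
E
```

```text
[ 0.43024147  0.17129963 -0.03061668] [-2.55150548e+00 -1.83281897e+00 -5.28249716e-04] 0.020295313956999923 [-1.1981799  -0.81078152  6.28215531] 5.15
finger side -60 n 14582 minz [12.1 15.2 25.7] lat [-55.1 -33.9  -2.2]
finger side 0 n 14672 minz [12.1 14.9 25.5] lat [ 2.3 35.1 56.3]
228 [[417, 189, 0], [416, 187, 0], [416, 185, 0], [415, 182, 0], [414, 180, 0], [416, 183, 11], [419, 187, 22], [419, 186, 25]]
232 [[419, 189, 0], [418, 186, 0], [419, 186, 5], [419, 187, 10], [420, 187, 16], [420, 186, 17], [420, 186, 22], [420, 186, 25]]
236 [[420, 188, 0], [420, 186, 0], [420, 186, 5], [421, 186, 11], [421, 185, 13], [421, 186, 18], [422, 186, 21], [422, 186, 25]]
240 [[422, 188, 1], [421, 185, 0], [422, 186, 6], [422, 185, 9], [423, 185, 14], [423, 185, 18], [423, 185, 22], [424, 185, 26]]
244 [[426, 191, 9], [425, 189, 9], [424, 187, 9], [424, 185, 10], [424, 185, 15], [424, 184, 17], [424, 184, 21], [425, 184, 25]]
248 [[428, 191, 10], [427, 188, 9], [426, 186, 10], [425, 185, 11], [424, 182, 9], [424, 180, 10], [423, 177, 9], [422, 175, 10]]
```

Emit:
jog_arm(rotation=[[0,0,0],[0,0,0],[0,0,0],[0,0,-0.13],[0,0,-0.26],[0,0,-0.39],[0,0,-0.52],[0,0,-0.65],[0,0,-0.78],[0,0,-0.91],[0,0,-1.04],[0,0,-1.17]], offset=[[0,0,0.02],[0,0,0.06],[0,0,0.1],[0,-0.01,0.11],[0,-0.02,0.11],[0,-0.03,0.11],[0,-0.045,0.11],[0,-0.06,0.11],[0,-0.075,0.11],[0,-0.09,0.11],[0,-0.1,0.11],[0,-0.11,0.11]], fingers=[-1,-1,-1,-1,-1,-1,-1,-1,-1,-1,-1,-1], grip_force=80)

```text
time_s: 6.4
eef_pos: [0.4301, 0.0608, 0.0792]
tool_rot: [-3.139, -0.11, -0.0]
ft_force: [1.0, 0.4, -1.0]
opening: 0.019
grasp_force: 80.0
```

Emit:
jog_arm(rotation=[[0,0,-0.117],[0,0,-0.117],[0,0,-0.117],[0,0,-0.117]], offset=[[0,0,0],[0,0,0],[0,0,0],[0,0,0]], fingers=[-1,-1,-1,-1])

```text
time_s: 6.8
eef_pos: [0.4301, 0.0616, 0.0791]
tool_rot: [-3.141, 0.06, 0.0]
ft_force: [-0.6, -0.1, -0.5]
opening: 0.0192
grasp_force: 80.0
```

```bash
python3 dep.py
python3 - <<'E'
from plant import robot
from h import *
im=cv2.imread('pics/w3.png'); ci=robot.camera_info('top'); i2,d2=robot.camera('top'); np.savez('top2.npz',im=i2,d=d2,**ci)
cv2.imwrite('pics/w4.png',np.hstack([im[60:420],cv2.resize(i2[190:350,220:330],None,fx=2.18,fy=2.25)[:,:,::-1]])[:, :800])
E
```

```text
[0.43012622 0.0615713  0.07908441] [-3.14081577e+00  5.96273083e-02  1.17363929e-04] 0.019247331140011637 [-0.62079945 -0.05933802 -0.5487786 ] 6.8
finger side -60 n 16090 minz [113.  118.1 118.9] lat [-55.  -32.   -0.7]
finger side 0 n 16305 minz [113.3 118.1 118.9] lat [ 0.7 32.5 55.6]
```

View pics/w4.png

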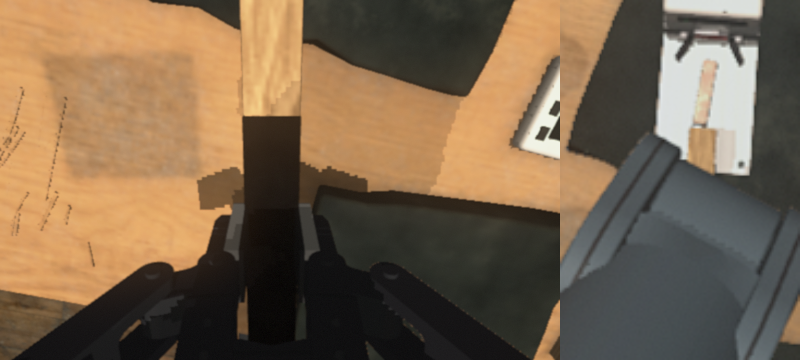

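The wrist part shows the stick held straight, colour change at about (272,175 in the full frame). The top part shows its wood tip just over the deck's front edge, roughly in line with the bar. Now I'll measure the stick's pose in hand.

```bash
cat > stk.py <<'E'
from h import *
import sys
z=np.load(sys.argv[1]);d=z['d'];K=z['intrinsics'];v,u=np.mgrid[0:420,0:560]
X=((np.stack([u,v,np.ones_like(u)],-1)@np.linalg.inv(K).T*d[...,None]-z['t'])@z['R'])*1000
lo,hi=float(sys.argv[2]),float(sys.argv[3])
m=(d>0)&(X[...,2]>lo)&(X[...,2]<hi)&(X[...,0]>float(sys.argv[4]))&(abs(X[...,1]-57)<25)
p=X[m];print(len(p))
for s in np.array_split(p[np.argsort(p[:,0])],6): 
    y=np.percentile(s[:,1],[2,98]);print('x %.0f ymid %.1f w %.1f z %.1f'%(s[:,0].mean(),y.mean(),y[1]-y[0],np.median(s[:,2])))
print('xmax',np.percentile(p[:,0],[98,99.5,100]).round(1))
E
python3 stk.py w3.npz 100 135 460; echo top; python3 stk.py top2.npz 100 135 480
```

```text
13894
x 468 ymid 59.8 w 21.4 z 119.0
x 484 ymid 59.2 w 21.1 z 118.4
x 499 ymid 58.7 w 20.9 z 118.2
x 512 ymid 58.2 w 21.0 z 118.2
x 524 ymid 57.7 w 21.0 z 118.2
x 535 ymid 57.3 w 21.0 z 118.2
xmax [538.5 539.3 540.1]
top
636
x 529 ymid 57.0 w 20.5 z 117.6
x 544 ymid 57.2 w 20.9 z 117.5
x 912 ymid 48.5 w 30.7 z 115.7
x 959 ymid 55.8 w 46.9 z 118.7
x 964 ymid 57.1 w 48.4 z 121.1
x 971 ymid 66.5 w 30.3 z 122.8
xmax [974.9 976.6 978.8]
```

Emit:
jog_arm(rotation=[[0,0,-0.004],[0,0,-0.004],[0,0,-0.004],[0,0,-0.004],[0,0,-0.004]], offset=[[0,-0.001,-0.025],[0,-0.001,-0.05],[0,-0.001,-0.068],[0,-0.001,-0.0755],[0,-0.001,-0.0755]], fingers=[-1,-1,-1,-1,-1])

```text
time_s: 7.4
eef_pos: [0.4298, 0.0601, 0.0031]
tool_rot: [3.141, -0.071, -0.002]
ft_force: [-0.1, -0.2, 0.2]
opening: 0.019
grasp_force: 80.0
```

```bash
cat > chk.py <<'E'
from plant import robot
from h import *
import sys
s=robot.state();print(s['eef_pos'],s['tool_rot'],s['opening'],s['ft_force'],s['time_s'])
ci=robot.camera_info('top');im,d=robot.camera('top');np.savez('top3.npz',im=im,d=d,**ci)
a=cv2.resize(im[190:290,240:330],None,fx=6,fy=6,interpolation=cv2.INTER_CUBIC);cv2.imwrite(sys.argv[1],a[:,:,::-1])
E
python3 chk.py pics/t3.png
```

```text
[0.42981706 0.06011078 0.00312583] [ 3.14073268e+00 -7.07854268e-02 -2.04361384e-03] 0.01901543824271754 [-0.05954842 -0.15777195  0.22968818] 7.4
```

View pics/t3.png

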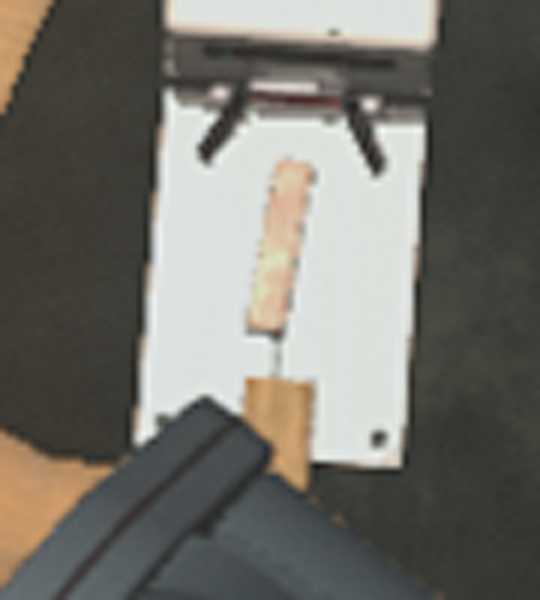

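The top crop shows the stick tip at about (280,382), square to and centred on the deck. The bar's rear end is at about (265,333), roughly 16 mm ahead and slightly left. I'll bias the stick a little left for first contact, then recentre it.

Emit:
jog_arm(rotation=[[0,0,0],[0,0,0],[0,0,0],[0,0,0],[0,0,0],[0,0,0],[0,0,0],[0,0,0],[0,0,0],[0,0,0],[0,0,0],[0,0,0]], offset=[[0.004,0.0015,0.0005],[0.008,0.0015,0.0005],[0.011,0.0015,0.0005],[0.014,0.0015,0.0005],[0.017,0.001,0.0005],[0.02,0.001,0.0005],[0.023,0.0005,0.0005],[0.026,0.0,0.0005],[0.029,-0.0005,0.0005],[0.032,-0.001,0.0005],[0.035,-0.0015,0.0005],[0.035,-0.0015,0.0005]], fingers=[-1,-1,-1,-1,-1,-1,-1,-1,-1,-1,-1,-1])

```text
time_s: 8.65
eef_pos: [0.4655, 0.0587, 0.004]
tool_rot: [3.141, -0.071, 0.0]
ft_force: [-0.1, 0.0, -0.0]
opening: 0.0192
grasp_force: 80.0
```

```bash
python3 chk.py pics/t4.png
```

```text
[0.46548404 0.05869392 0.00404208] [ 3.14073253e+00 -7.10913613e-02  7.92339821e-05] 0.019205215197428727 [-0.08530172  0.01280443 -0.01192397] 8.65
```

View pics/t4.png

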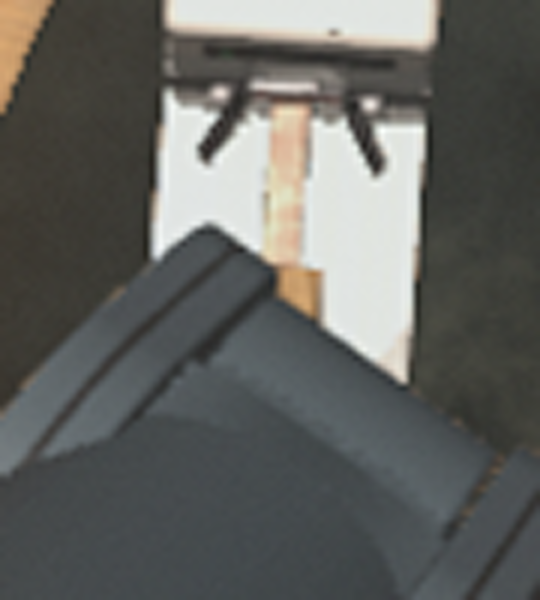

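The bar is now aligned with the stick: front at about (289,105) at the flap and centred in the mouth (250–345), stick right edge at 322. I'll continue through the flap.

Emit:
jog_arm(rotation=[[0,0,0],[0,0,0],[0,0,0],[0,0,0],[0,0,0],[0,0,0],[0,0,0],[0,0,0],[0,0,0],[0,0,0],[0,0,0],[0,0,0]], offset=[[0.003,0,0],[0.006,0,0],[0.01,-0.0004,0],[0.014,-0.0006,0],[0.018,-0.0007,0],[0.022,-0.0009,0],[0.026,-0.001,0],[0.03,-0.0012,0],[0.034,-0.0014,0],[0.038,-0.0016,0],[0.042,-0.0017,0],[0.045,-0.0018,0]], fingers=[-1,-1,-1,-1,-1,-1,-1,-1,-1,-1,-1,-1])

```text
time_s: 9.9
eef_pos: [0.5106, 0.057, 0.0041]
tool_rot: [3.141, -0.071, 0.0]
ft_force: [-1.8, 0.2, -0.5]
opening: 0.0193
grasp_force: 80.0
```

Emit:
jog_arm(rotation=[[0,0,0],[0,0,0],[0,0,0],[0,0,0],[0,0,0],[0,0,0],[0,0,0]], offset=[[0.003,0,0],[0.006,-0.0002,0],[0.009,-0.0004,0],[0.012,-0.0005,0],[0.015,-0.0006,0],[0.018,-0.0007,0],[0.018,-0.0007,0]], fingers=[-1,-1,-1,-1,-1,-1,-1])

```text
time_s: 10.6
eef_pos: [0.529, 0.0562, 0.0042]
tool_rot: [3.141, -0.071, 0.001]
ft_force: [0.2, 0.1, -1.0]
opening: 0.0197
grasp_force: 80.0
```

Emit:
jog_arm(rotation=[[0,0,0],[0,0,0],[0,0,0],[0,0,0],[0,0,0],[0,0,0],[0,0,0]], offset=[[0.003,0,0],[0.006,-0.0002,0],[0.009,-0.0004,0],[0.012,-0.0005,0],[0.015,-0.0006,0],[0.018,-0.0007,0],[0.018,-0.0007,0]], fingers=[-1,-1,-1,-1,-1,-1,-1])

```text
time_s: 11.3
eef_pos: [0.5469, 0.0555, 0.0041]
tool_rot: [3.141, -0.071, 0.001]
ft_force: [-0.1, -0.6, -2.5]
opening: 0.0194
grasp_force: 79.7
```

Emit:
jog_arm(rotation=[[0,0,0],[0,0,0],[0,0,0],[0,0,0]], offset=[[0.001,0,0],[0.002,0,0],[0.003,-0.0001,0],[0.003,-0.0001,0]], fingers=[-1,-1,-1,-1])

```text
time_s: 11.7
eef_pos: [0.5494, 0.0555, 0.0041]
tool_rot: [3.141, -0.071, 0.0]
ft_force: [-0.7, -0.6, -2.2]
opening: 0.0193
grasp_force: 79.8
```

Each further step is about 3 mm, checking force after each.

Emit:
jog_arm(rotation=[[0,0,0],[0,0,0],[0,0,0],[0,0,0]], offset=[[0.001,0,0],[0.002,-0.0001,0],[0.003,-0.0001,0],[0.003,-0.0001,0]], fingers=[-1,-1,-1,-1])

```text
time_s: 12.1
eef_pos: [0.5525, 0.0553, 0.0041]
tool_rot: [3.141, -0.071, 0.0]
ft_force: [0.6, -0.3, -2.0]
opening: 0.0193
grasp_force: 79.8
```

```bash
python3 -c "
from plant import robot
for i in range(1):
    s=robot.state();print(s['eef_pos'],s['ft_force'],s['wrist_torque'],s['time_s'])"
```

```text
[0.55245822 0.05534607 0.00410904] [ 0.55987998 -0.31419503 -2.02163888] [0.00273371 0.29377943 0.05150799] 12.1
```

Emit:
jog_arm(rotation=[[0,0,0],[0,0,0],[0,0,0],[0,0,0]], offset=[[0.001,0,0],[0.002,-0.0001,0],[0.003,-0.0001,0],[0.003,-0.0001,0]], fingers=[-1,-1,-1,-1])

```text
time_s: 12.5
eef_pos: [0.5549, 0.0553, 0.004]
tool_rot: [-3.141, 0.071, 0.001]
ft_force: [-2.1, 1.0, -2.2]
opening: 0.0197
grasp_force: 79.8
```

Emit:
jog_arm(rotation=[[0,0,0],[0,0,0],[0,0,0]], offset=[[0.001,0,0],[0.002,-0.0001,0],[0.002,-0.0001,0]], fingers=[-1,-1,-1])

```text
time_s: 12.8
eef_pos: [0.5564, 0.0553, 0.0038]
tool_rot: [-3.141, 0.071, 0.003]
ft_force: [-5.2, -0.5, -1.6]
opening: 0.0189
grasp_force: 79.8
```

Contact: the force is rising at about the spring rate. I'll hold here.

Emit:
jog_arm(rotation=[[0,0,0],[0,0,0],[0,0,0]], offset=[[0.0005,0,0],[0.0005,0,0],[0.0005,0,0]], fingers=[-1,-1,-1])

```text
time_s: 13.1
eef_pos: [0.5566, 0.0553, 0.0038]
tool_rot: [-3.141, 0.071, 0.003]
ft_force: [-5.1, -0.8, -2.1]
opening: 0.0192
grasp_force: 79.8
```

Emit:
jog_arm(rotation=[[0,0,0],[0,0,0],[0,0,0],[0,0,0]], offset=[[0,0,0],[0,0,0],[0,0,0],[0,0,0]], fingers=[-1,-1,-1,-1])

```text
time_s: 13.5
eef_pos: [0.5566, 0.0553, 0.0038]
tool_rot: [-3.141, 0.071, 0.003]
ft_force: [-5.5, 0.6, -2.3]
opening: 0.0192
grasp_force: 79.8
```

Emit:
jog_arm(rotation=[[0,0,0],[0,0,0],[0,0,0],[0,0,0]], offset=[[0.0007,0,0],[0.0007,0,0],[0.0007,0,0],[0.0007,0,0]], fingers=[-1,-1,-1,-1])

```text
time_s: 13.9
eef_pos: [0.557, 0.0553, 0.0037]
tool_rot: [-3.14, 0.071, 0.004]
ft_force: [-6.7, -0.4, -2.0]
opening: 0.0191
grasp_force: 79.8
```

Emit:
jog_arm(rotation=[[0,0,0],[0,0,0],[0,0,0],[0,0,0],[0,0,0],[0,0,0],[0,0,0],[0,0,0],[0,0,0],[0,0,0],[0,0,0],[0,0,0]], offset=[[-0.002,0,0],[-0.004,0.0002,0],[-0.007,0.0003,0],[-0.011,0.0005,0],[-0.015,0.0006,0],[-0.019,0.0008,0],[-0.023,0.001,0],[-0.027,0.0011,0],[-0.032,0.0013,0],[-0.037,0.0015,0],[-0.042,0.0017,0],[-0.047,0.0019,0]], fingers=[-1,-1,-1,-1,-1,-1,-1,-1,-1,-1,-1,-1])

```text
time_s: 15.1
eef_pos: [0.5113, 0.057, 0.0043]
tool_rot: [3.141, -0.071, 0.001]
ft_force: [-0.3, -0.3, -0.6]
opening: 0.0192
grasp_force: 80.0
```

Emit:
jog_arm(rotation=[[0,0,0],[0,0,0],[0,0,0],[0,0,0],[0,0,0],[0,0,0],[0,0,0],[0,0,0],[0,0,0]], offset=[[-0.01,0.0004,0],[-0.02,0.0008,0],[-0.03,0.0012,0],[-0.04,0.0016,0],[-0.05,0.002,0],[-0.06,0.0025,0],[-0.07,0.0029,0],[-0.078,0.0032,0],[-0.078,0.0032,0]], fingers=[-1,-1,-1,-1,-1,-1,-1,-1,-1])

```text
time_s: 16.0
eef_pos: [0.432, 0.0604, 0.0041]
tool_rot: [-3.14, 0.071, 0.002]
ft_force: [0.1, -0.3, -0.2]
opening: 0.0193
grasp_force: 80.0
```

```bash
python3 chk.py pics/t5.png;python3 - <<'E'
from plant import robot
import cv2
i,_=robot.camera('side');a=cv2.imread('pics/t5.png')[:400,:400];b=cv2.resize(i[160:260,220:320],(400,400),interpolation=cv2.INTER_CUBIC)[:,:,::-1]
cv2.imwrite('pics/f5.png',cv2.hconcat([a,b.copy()]))
E
```

```text
[0.43202566 0.06038217 0.00412102] [-3.14046606e+00  7.10362691e-02  1.64213441e-03] 0.019332607550177794 [ 0.10854513 -0.32288969 -0.16668824] 16.0
```

View pics/f5.png

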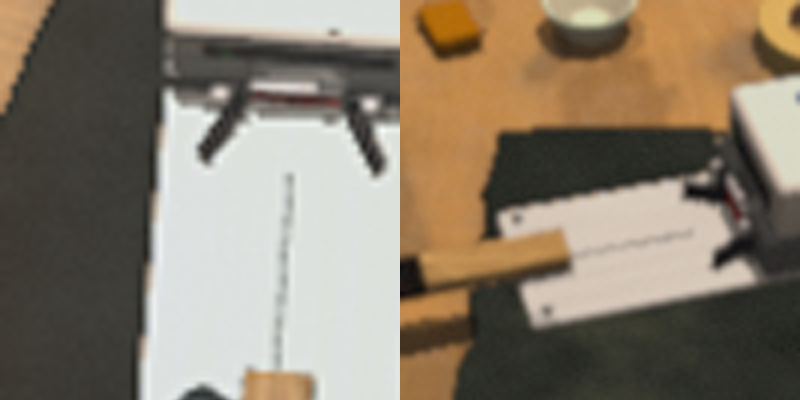

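The deck is empty and the red flap is shut at (295,98) in the left panel and (733,195) in the right. The stick is fully out. I'll return it to where it came from.

Emit:
jog_arm(rotation=[[0,0,0],[0,0,0],[0,0,0.13],[0,0,0.26],[0,0,0.39],[0,0,0.52],[0,0,0.65],[0,0,0.78],[0,0,0.91],[0,0,1.04],[0,0,1.17],[0,0,1.29]], offset=[[0,0,0.035],[0,0,0.07],[0,0.01,0.076],[0,0.02,0.076],[0,0.03,0.076],[0,0.045,0.076],[0,0.06,0.076],[0,0.075,0.076],[0,0.09,0.076],[0,0.1,0.076],[0,0.11,0.076],[0,0.111,0.076]], fingers=[-1,-1,-1,-1,-1,-1,-1,-1,-1,-1,-1,-1])

```text
time_s: 17.3
eef_pos: [0.434, 0.1728, 0.0801]
tool_rot: [2.546, 1.84, 0.001]
ft_force: [-1.1, -0.2, 0.0]
opening: 0.0191
grasp_force: 80.0
```

Emit:
jog_arm(rotation=[[0,0,0],[0,0,0],[0,0,0],[0,0,0],[0,0,0],[0,0,0],[0,0,0],[0,0,0]], offset=[[0,0,-0.03],[0,0,-0.06],[0,0,-0.085],[0,0,-0.1],[0,0,-0.106],[0,0,-0.109],[0,0,-0.11],[0,0,-0.11]], fingers=[-1,-1,-1,-1,-1,-1,-1,-1])

```text
time_s: 18.1
eef_pos: [0.4339, 0.1715, -0.0294]
tool_rot: [2.552, 1.831, 0.002]
ft_force: [0.3, 0.3, -0.2]
opening: 0.0192
grasp_force: 80.0
```

Emit:
jog_arm(rotation=[[0,0,0],[0,0,0],[0,0,0],[0,0,0],[0,0,0],[0,0,0]], offset=[[0,0,-0.001],[0,0,-0.001],[0,0,-0.001],[0,0,-0.001],[0,0,-0.001],[0,0,-0.001]], fingers=[-1,-0.4,-0.2,0,0.1,0.1])

```text
time_s: 18.7
eef_pos: [0.4334, 0.1713, -0.0309]
tool_rot: [-2.553, -1.831, -0.0]
ft_force: [-0.4, -0.7, -0.5]
opening: 0.0473
grasp_force: 0.0
```

Emit:
jog_arm(rotation=[[0,0,0],[0,0,0],[0,0,0],[0,0,0],[0,0,0],[0,0,0],[0,0,0],[0,0,0]], offset=[[0,0,0.005],[0,0,0.015],[0,0,0.04],[0,0,0.07],[0,0,0.1],[0,0,0.14],[0,0.04,0.16],[0,0.04,0.16]], fingers=[0.1,0.1,0.1,0.1,0.1,0.1,0.1,0.1])

```text
time_s: 19.5
eef_pos: [0.4347, 0.2169, 0.1325]
tool_rot: [-2.546, -1.837, -0.011]
ft_force: [-1.1, -0.2, -0.9]
opening: 0.0468
grasp_force: 0.0
```

Run:
```python
from plant import robot
import cv2
i,_=robot.camera('side');w,_=robot.camera('wrist')
cv2.imwrite('pics/f6.png',cv2.hconcat([i[100:400,130:530],cv2.resize(w,(400,300))])[:,:,::-1])
print(robot.state()['time_s'],robot.state()['opening'])
```

```text
19.6 0.046908108476768594
```

View pics/f6.png

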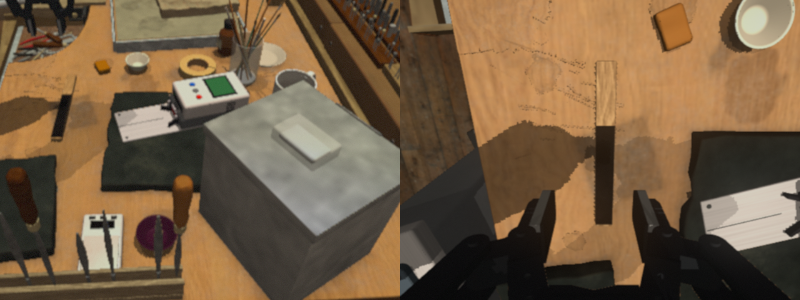

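The stick lies flat on the bench (left panel about (62,115), right panel about (605,140)), clear of the tester. The deck is empty and the bystanders haven't moved, so I'm handing in.

```bash
python3 -c "
from plant import robot
print(robot.close_job())"
```

```text
the job is handed in; nothing more can be done
None
```

Job handed in at about 20 s of the 64 s allowed, no verdict returned: the bar was pressed on the stop at about 5–7 N (wrist force reading) for about a second and left inside, the flap looks shut in the pictures, the stick lies flat on the bench clear of the tester, and the bystanders look unmoved.

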